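# Set the gib screw of a slide guide

### The job

Three wooden guide blocks stand on the glue-up bench. On the one with the green wing handle, turn the screw clockwise until it bottoms, then back it off an eighth of a turn (45 degrees) so the slide runs free, and let go. Leave the red and the black screws as they are.

Things in the scene. Friction and masses are not known exactly. Their poses are not given: they have to be found in the camera images.
- green_screw (a joint): Green wing screw, upright, on its fixed guide block. Value in rad: 0 = bottomed on a hard stop, wing along the block's length; grows as the screw is backed off (counterclockwise seen from above), shrinks clockwise; starts between 1.1 and 1.5. Stiff (about 0.06 N m), stays where it is left, does not rise or sink.
- green_grip (a point): On the green screw's vertical axis, mid-wing, 78 mm above the bench. The wing is a flat upright bar 52 long, 14 thick, 34 mm tall (58 to 92 mm above the bench). Frame turns with it: x along the wing, y across its thickness, z up. Below: 12 mm stem, 34 mm brass washer (top at 45 mm), block 90 x 64 x 40 mm of brown wood, 150 mm aluminium slide bar along its length (at most 23 mm high).
- red_tip (a point): Bystander of the same build with a red wing: point inside the wing 24 mm along it from its turning axis, 78 mm above the bench; x points along the wing away from the axis. It may not be turned.
- black_tip (a point): Bystander of the same build with a black wing: point inside the wing 24 mm along it from its turning axis, 78 mm above the bench; x points along the wing away from the axis. It may not be turned.
Things that resemble listed ones, but are neither listed nor needed, are in the scene too. What is shaped like the part that bears green_screw but turquoise is not meant.

How it is judged:
On the way:
1. the green screw is turned clockwise until it bottoms (within 4 degrees of its stop) (value of joint green_screw below 0.07 rad), for 0.1 s.
At the end, for the whole second after the job is handed in: After having bottomed, the green screw stands backed off by 45 degrees, within 15 degrees either way, at rest; the red and the black screws stand as they were (wing tips within 5 mm) (value of joint green_screw between 0.524 and 1.047 rad and velocity of joint green_screw between -0.05 and 0.05 rad/s and distance of each of red_tip, black_tip from where it was at the start of the episode below 0.005 m); the robot touches nothing.
It fails at once if the red or the black screw is turned (wing tip displaced by more than 8 mm) (distance of any of red_tip, black_tip from where it was at the start of the episode above 0.008 m).
It also fails if it takes over 35 s, if anything falls off the work surface, if the arm or the gripper's body presses on something with over 40 N, if the wrist force passes 120 N, or if a joint passes its speed limit or range.

### The arm

A 7-joint arm with a two-finger parallel gripper is mounted at the origin on the work surface. World frame = base frame: x ahead of the robot, y to its left, z up, the work surface at z = 0. Lengths are in m, angles in rad, forces in N, time in s.
With the tool pointing down it reaches from about 0.425 to 0.875 m from the base axis. Payload 9.9 kg.
Tool frame: the origin (TCP) lies on the centre line of the jaws, within the pads' length; the fingertips stand 17 mm ahead of it and the grasp point (between the pads) lies 2 mm behind it (r.tip_extent is the distance from the TCP to the fingertips, in m); z points along the fingers, x is the direction in which the jaws open and shut, and the axes are right-handed (so a half turn about z gives the same grasp; the last joint's range is limited). The gripper opens to 85 mm and grips with 20 to 120 N. Pads are 22 mm wide; open, the fingers measure 114 mm over their backs; the gripper's body (76 mm by 85 mm) begins 54 mm behind the grasp point. The pads swing forward as they close: fully open they stand 13 mm farther back than shut.
Start: joints at [1.245, 0.576, 0.025, 1.437, -0.015, 1.129, -0.057], TCP at [0.162, -0.655, 0.211] pointing down, gripper open.
Joint ranges: [-2.76, 2.76], [-0.34, 2.15], [-1.52, 1.57], [0.19, 2.46], [-1.09, 4.23], [0.17, 1.99], [-2.82, 2.82]. Speed limits (rad/s): [2.22, 2.22, 3.01, 3.01, 3.14, 3.14, 3.14].

### API

Orientations are given as a unit quaternion [x, y, z, w].
In Python, from workcell import monitor, viewer, r, masks_of gives the robot as it stands.
- The arm moves only by the tool play_rows, never from a script. Its argument "targets" is one flat list of numbers, 5 for each row, row after row: the closure, from -1 (fully open) to 1 (shut), then the shift along the tool's x, y, z in units of 0.02 m (1.0 is 0.02 m), then the turn about the tool's z in units of 0.15 rad (1.0 is 0.15 rad). A call has 1 to 5 rows; each row shifts and turns the commanded pose from where the row before left it, along the tool's axes as they then stand; what a row does not reach is not made up. A row lasts 1/8 s, in which the tool goes at most 62.5 mm and 10.7 degrees, less where a joint would pass 70% of its speed; a pose out of reach is approached as far as the arm can. A call with a number of a shift or a turn outside -1 to 1 is refused whole. A call with a gripper value outside its range is refused whole. The fingers move at their own pace and stop on an object; the grip force is fixed at half the most. Time passes only in rows, so rows that do not move let the fingers close. It gives the time, the measured TCP pose, the force and the opening at its end, in the units of the state.
- monitor.get_obs(): the state, without advancing time (a new reading comes with each control period).
- viewer.snapshot(name): name is "scene" or "top" or "wrist"; returns the picture (420x560x3 uint8, red, green, blue); there is no depth.
- viewer.calibration(name): a dict with "fovy" (degrees; the focal length in pixels is half the picture's height over the tangent of half this angle, whatever the lens; pixels are square), "cx", "cy" (the principal point, pixels), "camera_from_world" (4x4, takes a point from world to camera coordinates). Camera axes: x right, y down, z forward; pixel columns grow to the right and rows downward; lengths in m; the calibration is good to about 2 mm. A picture is of the moment at which its call begins: read the wrist's pose just before it. calibration takes no time and is no camera call; for the wrist camera it gives the pose at the moment of the call.
- r.job_done(): hands the job in, once; it reports no verdict.
Trained networks look in the newest picture that a camera, given by its name, has taken for a name from the list of things; names that differ only in an ending like _2 or _b are one class to them, and where a whole thing is asked for, a point or a joint stands for the part that bears it (a point fixed in the world has none). Each returns a list of dicts, best first, with "confidence" (0 to 1); they miss things now and then, are a little off and sometimes report something else, mostly with a low value. They report only what shows in the picture. A call takes as long as a camera call. They do not tell look-alikes from the thing itself.
- masks_of(target, camera): "pixels" (420x560 bool, what is visible of it) and "extent" ([left, top, width, height] in pixels, round what is visible of it).
The state is a dict: "time": time; "joints": joint angles; "joint_velocities": joint speeds; "joint_torque": joint torques, N m; "tcp_pos": TCP position; "ee_rot": TCP orientation; "wrist_force": force on the tool from outside, world axes, zero at the start; "moment": the same for the moment, N m; "width": finger opening in m.
Only numpy, scipy, OpenCV 4.12 (cv2) and the standard library are available. Lean on these libraries where they do the work, as an engineer would, in place of code of your own. Each camera call takes 0.05 s, during which the arm holds its last target.

## Working session

There is one attempt and no reset: what is moved stays moved. The work goes in short steps, Python scripts to look and compute and a tool call to move; the robot and the scene stay as the last step left them, time stands still between calls to the robot, and variables do not carry over. Pictures are saved under pics/ and viewed, and the job is handed in when it is done.

Besides the shell and the picture viewer there is one more tool, called in YAML: its name, and indented under it one key for each argument. play_rows: Moves the arm, as the interface text tells. Shifts and turns lie within -1 to 1; 1 stands for 0.02 m of shift or 0.15 rad of turn. Its arguments: {"type":"object","properties":{"targets":{"type":"array","items":{"type":"number","minimum":-1,"maximum":1}}},"required":["targets"]}

```bash
mkdir -p pics; ls; python3 - <<'E'
from workcell import monitor, viewer, r, masks_of
import cv2
o=monitor.get_obs();print({k:o[k] for k in('time','tcp_pos','ee_rot','width','joints')}, r.tip_extent)
for n in("scene","top"):
    im=viewer.snapshot(n);cv2.imwrite(f"pics/{n}0.png",im[:,:,::-1])
    c=viewer.calibration(n);print(n,c)
    for t in("green_screw","red_tip","black_tip"):
        for m in masks_of(t,n):print(n,t,m["confidence"],m["extent"])
print(monitor.get_obs()["time"])
E
```

```text
pics
{'time': 0.0, 'tcp_pos': array([ 0.16149143, -0.65489371,  0.21063093]), 'ee_rot': array([ 7.87242298e-01, -6.16643225e-01, -6.93229364e-04, -4.65017598e-04]), 'width': 0.0853712999179087, 'joints': array([ 1.24520786,  0.57653998,  0.02485355,  1.43792694, -0.01496669,
        1.12897974, -0.05647601])} 0.017
scene {'fovy': 52.51173915058763, 'cx': 282.2003426001608, 'cy': 198.63604679730608, 'camera_from_world': array([[ 0.69135001,  0.7223415 ,  0.0160601 , -0.35437598],
       [ 0.56523015, -0.52686642, -0.63476503, -0.23747867],
       [-0.45005559,  0.44792247, -0.7725383 ,  1.03119785],
       [ 0.        ,  0.        ,  0.        ,  1.        ]])}
scene green_screw 0.87 [109.9, 223.8, 27.1, 28.6]
scene green_screw 0.62 [186.1, 295.5, 40.1, 24.0]
scene red_tip 0.87 [268.7, 206.6, 27.9, 15.8]
scene red_tip 0.75 [183.3, 296.9, 39.1, 25.7]
scene black_tip 0.32 [269.1, 204.1, 26.9, 21.1]
top {'fovy': 48.778499154091605, 'cx': 277.5076550106658, 'cy': 212.19312199445417, 'camera_from_world': array([[ 0.02357328, -0.99953749, -0.01921231,  0.00353598],
       [-0.98080309, -0.0194019 , -0.19403317,  0.49211823],
       [ 0.19357067,  0.02341749, -0.98080682,  0.96231047],
       [ 0.        ,  0.        ,  0.        ,  1.        ]])}
top green_screw 0.77 [391.3, 248.8, 14.7, 25.4]
top green_screw 0.48 [373.3, 160.7, 27.8, 20.4]
top black_tip 0.6 [178.2, 185.7, 16.6, 25.5]
0.4
```

View pics/scene0.png

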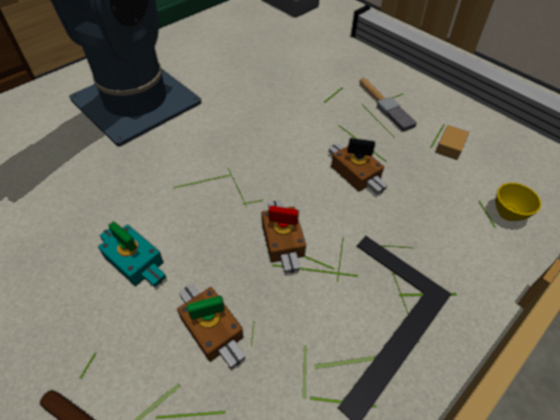

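View pics/top0.png

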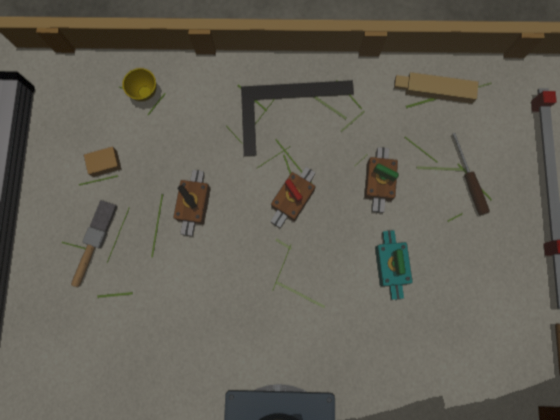

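Two things could be the green screw. One has a green wing on a brown block (top 386,172; scene 206,307). The other has a green wing on a turquoise block (top 398,261; scene 122,236), which is the decoy. I choose the brown one and check it in a close crop.

```bash
cat > h.py <<'E'
import numpy as np,cv2
def K(c,shape=(420,560)):
    f=shape[0]/2/np.tan(np.radians(c["fovy"])/2);return f,c["cx"],c["cy"]
def ray(c,uv,z):
    f,cx,cy=K(c);M=c["camera_from_world"];R=M[:3,:3];o=-R.T@M[:3,3]
    d=R.T@np.array([(uv[0]-cx)/f,(uv[1]-cy)/f,1]);return o+d*(z-o[2])/d[2]
def proj(c,p):
    f,cx,cy=K(c);M=c["camera_from_world"];q=M[:3,:3]@p+M[:3,3];return np.array([f*q[0]/q[2]+cx,f*q[1]/q[2]+cy])
E
python3 - <<'E'
from h import *
from workcell import viewer
a={n:cv2.imread(f"pics/{n}0.png") for n in("scene","top")}
boxes={"scene":(170,275,90,95),"top":(350,135,70,85)}
ims=[]
for n in a:
    c=viewer.calibration(n);x,y,w,h=boxes[n]
    crop=a[n][y:y+h,x:x+w];ims.append(cv2.resize(crop,(400,400),interpolation=cv2.INTER_CUBIC))
    hsv=cv2.cvtColor(crop,cv2.COLOR_BGR2HSV)
    m=cv2.inRange(hsv,(45,120,30),(80,255,255))
    k,l,st,ce=cv2.connectedComponentsWithStats(m)
    i=1+np.argmax(st[1:,4]);p=np.argwhere(l==i)[:,::-1]+[x,y]
    print(n,st[i],p.mean(0),"world z78",ray(c,p.mean(0),.078),"z85",ray(c,p.mean(0),.085))
    w_=np.array([ray(c,q,.085)[:2] for q in p]);e,v=np.linalg.eigh(np.cov(w_.T));print(np.degrees(np.arctan2(v[1,1],v[0,1])),np.sqrt(12*e))
    b=cv2.inRange(hsv,(3,90,40),(18,255,255));p=np.argwhere(b>0)[:,::-1]+[x,y]
    print("block",ray(c,p.mean(0),.035),cv2.minAreaRect(np.array([ray(c,q,.04)[:2]*1000 for q in p],np.float32)))
cv2.imwrite("pics/crop0.png",np.hstack(ims))
E
```

```text
scene [ 17  21  36  24 593] [205.32715008 307.80269815] world z78 [ 0.58046524 -0.21952917  0.078     ] z85 [ 0.58367314 -0.22088999  0.085     ]
60.361274200101555 [0.02776076 0.04588567]
block [ 0.59088056 -0.22324152  0.035     ] ((584.9846801757812, -220.08181762695312), (63.947452545166016, 99.42062377929688), 84.70589447021484)
top [28 30 19 12 54] [387.16666667 170.2962963 ] world z78 [ 0.58227789 -0.21952612  0.078     ] z85 [ 0.58019575 -0.21799656  0.085     ]
62.37430712916605 [0.00592303 0.04530397]
block [ 0.57337511 -0.21235407  0.035     ] ((577.1770629882812, -214.5454559326172), (63.54876708984375, 90.85404205322266), 84.5368423461914)
```

View pics/crop0.png

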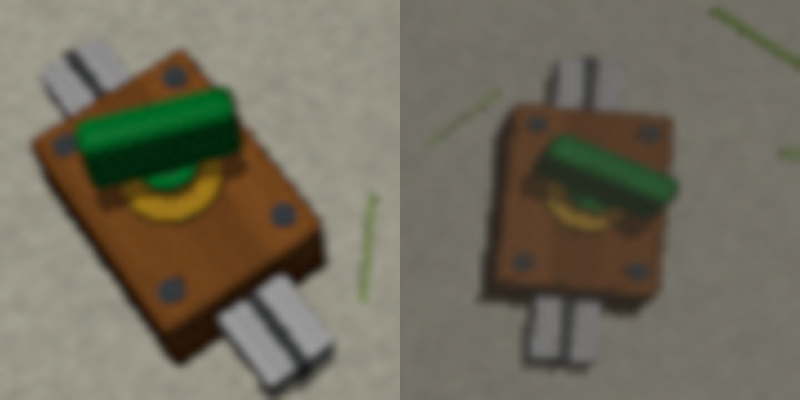

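The close crop confirms a brown block with a green wing at about (0.580, -0.218). The wing lies at about 65° yaw and the block at about -5°, so the screw value is about 1.2, which is within the stated range. I move over it now.

play_rows:
  targets: [-1, -0.62, -1, 0, 0, -1, -0.62, -1, 0, 0, -1, -0.62, -1, 0, 0, -1, -0.62, -1, 0, 0, -1, -0.62, -1, 0, 0]

```text
time: 1.02
tcp_pos: [0.2453, -0.5699, 0.2116]
ee_rot: [0.787, -0.616, 0.0, -0.0]
wrist_force: [0.2, 0.6, -0.9]
width: 0.0855
```

play_rows:
  targets: [-1, -0.62, -1, 0, 0, -1, -0.62, -1, 0, 0, -1, -0.62, -1, 0, 0, -1, -0.62, -1, 0, 0, -1, -0.62, -1, 0, 0]

```text
time: 1.65
tcp_pos: [0.3272, -0.4858, 0.2116]
ee_rot: [0.787, -0.617, 0.0, 0.0]
wrist_force: [-0.4, -0.0, -0.2]
width: 0.085
```

play_rows:
  targets: [-1, -0.62, -1, 0, 0, -1, -0.62, -1, 0, 0, -1, -0.62, -1, 0, 0, -1, -0.62, -1, 0, 0, -1, -0.62, -1, 0, 0]

```text
time: 2.28
tcp_pos: [0.4092, -0.4015, 0.2116]
ee_rot: [0.787, -0.617, 0.0, 0.0]
wrist_force: [0.3, -0.4, -0.1]
width: 0.0858
```

play_rows:
  targets: [-1, -0.62, -1, 0, 0, -1, -0.62, -1, 0, 0, -1, -0.62, -1, 0, 0, -1, -0.62, -1, 0, 0, -1, -0.62, -1, 0, 0]

```text
time: 2.9
tcp_pos: [0.4914, -0.3173, 0.2116]
ee_rot: [0.787, -0.617, 0.0, -0.0]
wrist_force: [0.2, -0.5, -0.0]
width: 0.085
```

play_rows:
  targets: [-1, -0.62, -1, 0, 0, -1, -0.62, -1, 0, 0, -1, -0.62, -1, 0, 0, -1, -0.62, -1, 0, 0, -1, -0.62, -1, 0, 0]

```text
time: 3.52
tcp_pos: [0.5737, -0.2334, 0.2116]
ee_rot: [0.787, -0.617, 0.0, -0.0]
wrist_force: [0.0, -0.1, -0.5]
width: 0.0856
```

play_rows:
  targets: [-1, 0, 0, 0, -1, -1, 0, 0, 0, -1, -1, 0, 0, 0, -1, -1, 0, 0, 0, -1, -1, 0, 0, 0, -1]

```text
time: 4.15
tcp_pos: [0.5733, -0.2341, 0.2115]
ee_rot: [0.959, -0.283, -0.0, -0.0]
wrist_force: [0.3, 0.1, -0.9]
width: 0.0854
```

```bash
python3 - <<'E'
from h import *
from workcell import viewer,monitor,masks_of
c=viewer.calibration("wrist");im=viewer.snapshot("wrist")
cv2.imwrite("pics/w1.png",im[:,:,::-1])
for m in masks_of("green_grip","wrist"):print(m["confidence"],m["extent"])
hsv=cv2.cvtColor(im,cv2.COLOR_RGB2HSV)
m=cv2.inRange(hsv,(45,120,20),(80,255,255));k,l,st,ce=cv2.connectedComponentsWithStats(m)
i=1+np.argmax(st[1:,4]);p=np.argwhere(l==i)[:,::-1];print(st[i],p.mean(0))
for z in(.078,.092):print(z,ray(c,p.mean(0),z), cv2.minAreaRect(np.array([ray(c,q,z)[:2]*1000 for q in p],np.float32)))
o=monitor.get_obs();print(o["tcp_pos"],o["ee_rot"],o["time"],o["joints"])
print("campos",-c["camera_from_world"][:3,:3].T@c["camera_from_world"][:3,3])
E
```

```text
0.95 [109.6, 276.4, 45.6, 43.5]
0.6 [262.5, 153.5, 23.1, 57.4]
[263 153  21  60 919] [273.05223069 182.43199129]
0.078 [ 0.57871013 -0.2181271   0.078     ] ((578.2388916015625, -218.77944946289062), (55.63935470581055, 18.5935115814209), 57.08967590332031)
0.092 [ 0.58029825 -0.21598949  0.092     ] ((579.8493041992188, -216.61093139648438), (53.003639221191406, 17.712749481201172), 57.0897216796875)
[ 0.5731874  -0.23427881  0.2114136 ] [ 9.58634300e-01 -2.84640576e-01 -4.87996552e-05 -1.38945114e-04] 4.25 [ 0.46680447  0.49710836 -0.24409505  1.587861    0.13124127  1.07285304
 -0.38894742]
campos [ 0.61223521 -0.17300227  0.37353908]
```

View pics/w1.png

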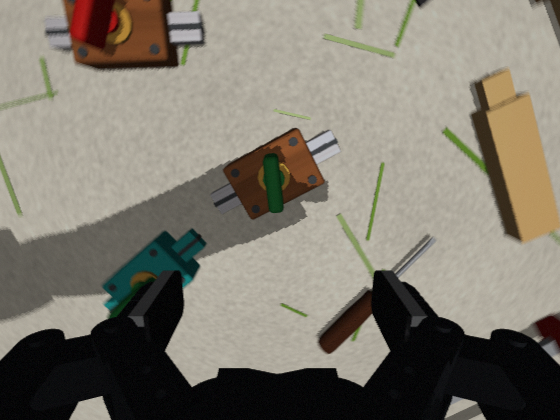

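The wrist view shows the green wing on the brown block at (273,180), directly ahead between the jaws. The turquoise decoy is at (140,285) and the red one is at (95,25). The wing measures (0.579, -0.218) at 78 mm height, and the top and scene cameras agree within 2 mm. The jaw yaw is already across the wing, so I centre and descend.

play_rows:
  targets: [-1, -0.19, -0.85, 0, 0, -1, 0, 0, 1, 0, -1, 0, 0, 1, 0, -1, 0, 0, 1, 0, -1, 0, 0, 0, 0]

```text
time: 4.88
tcp_pos: [0.5787, -0.2165, 0.1503]
ee_rot: [0.958, -0.286, -0.001, -0.0]
wrist_force: [0.2, 0.2, -0.2]
width: 0.0853
```

```bash
python3 - <<'E'
from h import *
from workcell import viewer,monitor
c=viewer.calibration("wrist");im=viewer.snapshot("wrist")
cv2.imwrite("pics/w2.png",im[:,:,::-1])
hsv=cv2.cvtColor(im,cv2.COLOR_RGB2HSV)
m=cv2.inRange(hsv,(45,120,20),(80,255,255));k,l,st,ce=cv2.connectedComponentsWithStats(m)
for i in range(1,k):
  if st[i,4]<300: continue
  p=np.argwhere(l==i)[:,::-1];print(st[i],p.mean(0))
  w=np.array([ray(c,q,.085)[:2] for q in p]);e,v=np.linalg.eigh(np.cov(w.T));print(w.mean(0),np.degrees(np.arctan2(v[1,1],v[0,1])),np.sqrt(12*e))
o=monitor.get_obs();print(o["tcp_pos"],np.degrees(2*np.arctan2(o["ee_rot"][1],o["ee_rot"][0])),proj(c,np.array([.579,-.218,.092])))
E
```

```text
[ 267  184   26   74 1379] [279.31544598 219.64539521]
[ 0.58014485 -0.21624339] 62.251993312152585 [0.01451409 0.05386297]
[ 0.57928788 -0.21697557  0.1513654 ] -33.205318619152926 [279.3924137 225.6931159]
```

View pics/w2.png

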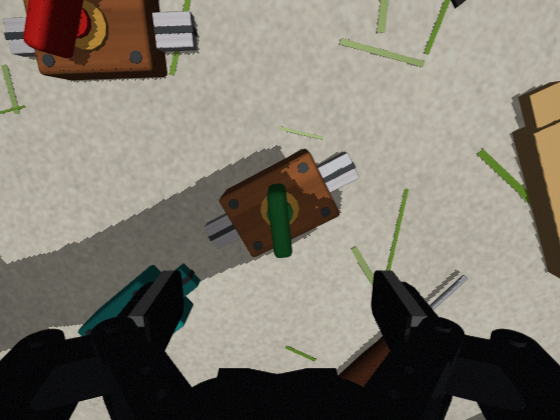

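The view shows the wing centred at (279,220). It lies at 62° yaw, so I turn the jaws about 5° counterclockwise, go down and close.

play_rows:
  targets: [-1, 0, 0, 1, -0.6, -1, 0, 0, 1, 0, -1, 0, 0, 1, 0, -1, 0, 0, 0.6, 0, 0, 0, 0, 0, 0]

```text
time: 5.55
tcp_pos: [0.5791, -0.218, 0.0795]
ee_rot: [0.97, -0.242, -0.0, -0.0]
wrist_force: [0.3, -0.7, 0.4]
width: 0.0698
```

play_rows:
  targets: [1, 0, 0, 0, 0, 1, 0, 0, 0, 0, 1, 0, 0, 0, 0, 1, 0, 0, 0, 0, 1, 0, 0, 0, 0]

```text
time: 6.18
tcp_pos: [0.579, -0.2184, 0.0796]
ee_rot: [0.97, -0.242, 0.0, -0.0]
wrist_force: [0.4, -0.7, -0.6]
width: -0.0002
```

```bash
cat > s.py <<'E'
from h import *
from workcell import monitor
o=monitor.get_obs();print(o["time"],o["tcp_pos"],np.degrees(2*np.arctan2(o["ee_rot"][1],o["ee_rot"][0])),o["wrist_force"],o["moment"],o["width"],o["joints"][6],o["joint_torque"][6])
E
python3 s.py
```

```text
6.175 [ 0.57901266 -0.21836011  0.07956233] -28.02165608144931 [ 0.38544898 -0.71356499 -0.63990352] [-0.00988156 -0.0242508   0.0091413 ] -0.00021639095987942996 -0.3925560753407171 -0.0003745518097275635
```

The opening reads 0, so the jaws shut on nothing. I look again.

```bash
python3 - <<'E'
from workcell import viewer
import cv2,numpy as np
a=viewer.snapshot("wrist");b=viewer.snapshot("scene");c=viewer.snapshot("top")
cv2.imwrite("pics/w3.png",a[:,:,::-1])
cv2.imwrite("pics/s3.png",np.hstack([cv2.resize(b[200:380,100:300],(400,360)),cv2.resize(c[110:240,320:464],(400,360))])[:,:,::-1])
E
python3 s.py
```

```text
6.325 [ 0.5789375  -0.21837514  0.07947038] -28.022342593517926 [ 1.07717415  0.08176617 -0.49632636] [ 0.02265767 -0.03638352  0.00433711] 8.091815740361071e-05 -0.3925303561935031 -0.0001339173559244955
```

View pics/w3.png

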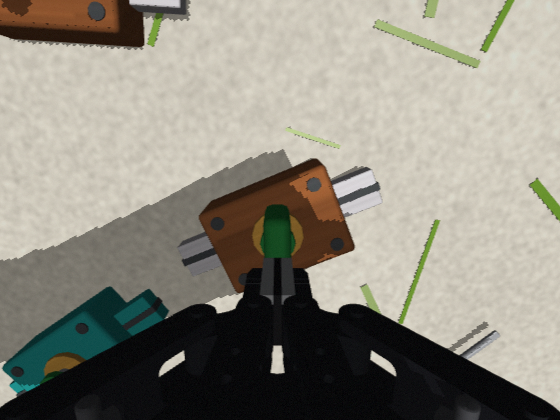

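View pics/s3.png

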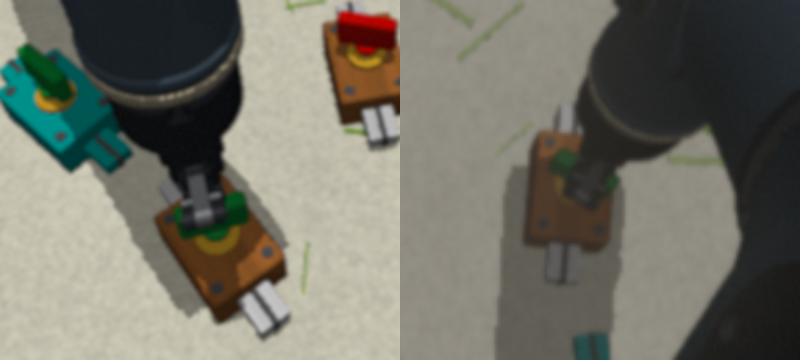

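```bash
python3 - <<'E'
from h import *
from workcell import viewer
b=viewer.snapshot("scene");c=viewer.calibration("scene");w=viewer.calibration("wrist")
a=cv2.imread("pics/w3.png")[:,:,::-1]
for p in ([.579,-.218,.0625],[.579,-.218,.0795],[.579,-.218,.092]):print(proj(c,np.array(p)),proj(w,np.array(p)))
u=np.array([np.cos(np.radians(62)),np.sin(np.radians(62)),0])
for s in(-.026,.026):print("end",s,proj(c,np.array([.579,-.218,.092])+s*u),proj(w,np.array([.579,-.218,.092])+s*u))
cv2.imwrite("pics/s4.png",np.hstack([cv2.resize(b[260:350,165:265],(400,360),interpolation=3),cv2.resize(a[190:310,210:343],(400,360),interpolation=3)])[:,:,::-1])
E
```

```text
[206.85891251 311.06695431] [277.64651767 245.47748147]
[205.4310082  305.96933143] [277.71043585 257.14081577]
[204.34132451 302.0791572 ] [277.76553747 267.19536747]
end -0.026 [185.87697515 306.61334452] [277.75929459 311.69040565]
end 0.026 [222.51415071 297.6165576 ] [277.77237401 218.4690827 ]
```

View pics/s4.png

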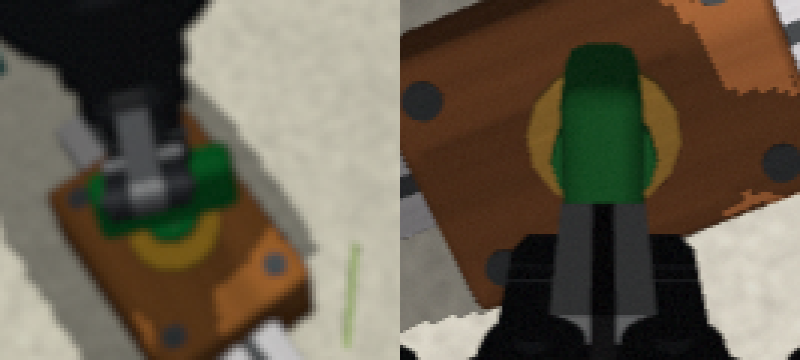

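```bash
python3 - <<'E'
from h import *
from workcell import viewer,monitor
b=viewer.snapshot("scene");w=viewer.calibration("wrist");o=monitor.get_obs()
print("f",K(w)[0],"cam",-w["camera_from_world"][:3,:3].T@w["camera_from_world"][:3,3])
t=o["tcp_pos"];y=np.radians(-28);X=np.array([np.cos(y),np.sin(y),0]);Y=np.array([X[1],-X[0],0]);Z=np.array([0,0,-1.])
c=viewer.calibration("scene")
for dz in(.017,0.004,0,-.013,-.02):
  print(dz,[proj(w,t+dx*X+dy*Y+dz*Z).round(0).tolist() for dx,dy in((-.007,-.011),(.007,-.011),(0,0))],proj(c,t+dz*Z+.015*X).round(0), proj(c,t+dz*Z).round(0))
# open state in w2: same camera frame
for dz in(.017,.004):print([proj(w,t+dx*X+dy*Y+dz*Z).round(0).tolist() for dx,dy in((-.0425,-.011),(.0425,-.011))])
cv2.imwrite("pics/s5.png",cv2.resize(b[265:345,165:245],(640,640),interpolation=cv2.INTER_NEAREST)[:600,:,::-1])
E
```

```text
f 321.5371745893034 cam [ 0.61254849 -0.1541162   0.24154953]
0.017 [[266.0, 229.0], [290.0, 229.0], [278.0, 246.0]] [208. 321.] [207. 311.]
0.004 [[265.0, 236.0], [291.0, 236.0], [278.0, 255.0]] [207. 317.] [206. 307.]
0 [[265.0, 239.0], [291.0, 239.0], [278.0, 258.0]] [207. 316.] [205. 306.]
-0.013 [[264.0, 248.0], [292.0, 248.0], [278.0, 268.0]] [206. 312.] [204. 302.]
-0.02 [[263.0, 254.0], [293.0, 254.0], [278.0, 274.0]] [205. 310.] [203. 300.]
[[206.0, 229.0], [350.0, 228.0]]
[[201.0, 236.0], [355.0, 236.0]]
```

View pics/s5.png

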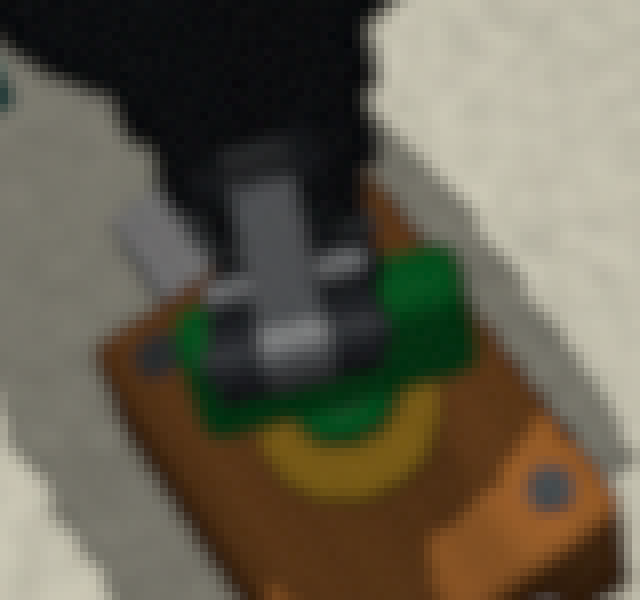

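Width reads 0, and both views suggest the shut tips are above the wing. I open halfway and look again.

play_rows:
  targets: [0, 0, 0, 0, 0, 0, 0, 0, 0, 0, 0, 0, 0, 0, 0]

```text
time: 6.8
tcp_pos: [0.579, -0.2184, 0.0795]
ee_rot: [0.97, -0.242, -0.0, -0.0]
wrist_force: [0.0, -0.4, -0.4]
width: 0.0422
```

```bash
cat > look.py <<'E'
from h import *
import sys
from workcell import viewer
n=sys.argv[1]
a=viewer.snapshot("wrist");b=viewer.snapshot("scene")
cv2.imwrite(f"pics/{n}.png",np.hstack([cv2.resize(b[265:345,165:245],(400,400),interpolation=3),cv2.resize(a[180:340,200:360],(400,400),interpolation=3)])[:,:,::-1])
E
python3 look.py l1; python3 s.py
```

```text
6.9 [ 0.57899022 -0.2183592   0.07950617] -28.01932550792507 [-0.24829105  0.5184429  -1.15888599] [0.01211411 0.0337855  0.04476316] 0.042536989819242414 -0.39252489898978776 -1.1159368682456261e-05
```

View pics/l1.png

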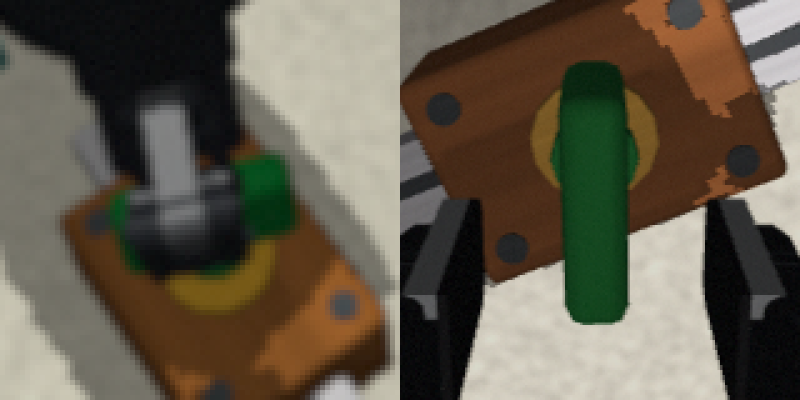

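```bash
python3 - <<'E'
from h import *
from workcell import viewer,monitor
w=viewer.calibration("wrist");M=w["camera_from_world"];f,cx,cy=K(w)
def back(u,v,d):return M[:3,:3].T@(np.array([(u-cx)/f*d,(v-cy)/f*d,d])-M[:3,3])
for u,v in((232,260),(323,260)):print("tip",back(u,v,f*.0423/91))
for u in(226,251-0):pass
print("fwd",M[2,:3])
# wing end corners top face from crop: near (595,95)->, far (595,322)
for v in(180+95/2.5,180+322/2.5):print(ray(w,(200+195/2.5,v),.092))
E
```

```text
tip [ 0.56470575 -0.1995305   0.10427094]
tip [ 0.60204514 -0.2194066   0.10428884]
fwd [-0.1341263  -0.25283355 -0.9581677 ]
[ 0.59142729 -0.1948906   0.092     ]
[ 0.56774111 -0.23947562  0.092     ]
```

The reported pose puts the shut tips at 62 mm. Triangulated in the wrist view, the half-open tips are at about 104 mm, which is above the wing top at 92 mm. The reported TCP height and the real fingers disagree by about 35 mm. Going down 20 mm is safe under either reading, so I do that and look.

play_rows:
  targets: [0, 0, 0, 0.5, 0, 0, 0, 0, 0.5, 0, 0, 0, 0, 0, 0]

```text
time: 7.28
tcp_pos: [0.5781, -0.2181, 0.0581]
ee_rot: [0.97, -0.242, -0.001, -0.0]
wrist_force: [-0.4, -0.3, 0.8]
width: 0.0427
```

```bash
python3 look.py l2; python3 s.py
```

```text
7.375 [ 0.57887084 -0.21823929  0.05916951] -28.013098850366767 [-0.02024775  0.39738783  0.46030892] [ 0.01776534 -0.01037749 -0.05406468] 0.04267410432459822 -0.4011231624269551 -0.007861719641368836
```

View pics/l2.png

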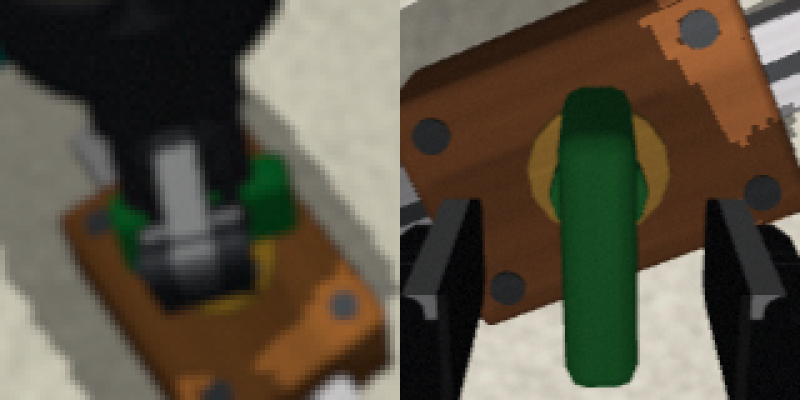

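No contact, and the tips are at about 84 mm. I go 14 mm further down.

play_rows:
  targets: [0, 0, 0, 0.35, 0, 0, 0, 0, 0.35, 0, 0, 0, 0, 0, 0]

```text
time: 7.75
tcp_pos: [0.5785, -0.2182, 0.0448]
ee_rot: [0.97, -0.242, -0.001, -0.0]
wrist_force: [0.5, 0.6, 0.4]
width: 0.0427
```

play_rows:
  targets: [1, 0, 0, 0, 0, 1, 0, 0, 0, 0, 1, 0, 0, 0, 0, 1, 0, 0, 0, 0]

```text
time: 8.25
tcp_pos: [0.5793, -0.2184, 0.0458]
ee_rot: [0.97, -0.242, 0.0, -0.0]
wrist_force: [-0.2, 0.7, 3.4]
width: 0.013
```

```bash
python3 look.py l3; python3 s.py
```

```text
8.35 [ 0.579286   -0.21843034  0.04582288] -28.021751980002552 [ 0.48278332 -1.3769979   3.92172574] [-0.03529022  0.03644354 -0.04246203] 0.012819964540706103 -0.4072836949002689 0.059948754496872425
```

View pics/l3.png

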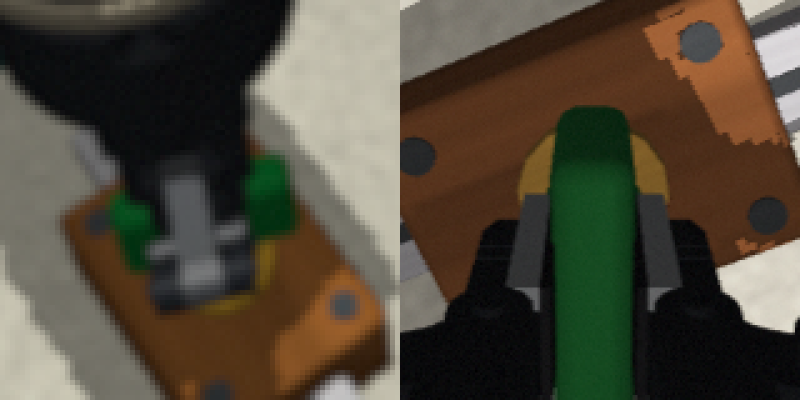

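The wing is now gripped, with a width of 13 mm and the pads visible on both sides. I turn it clockwise.

play_rows:
  targets: [1, 0, 0, 0, 0.8, 1, 0, 0, 0, 0.8, 1, 0, 0, 0, 0.8, 1, 0, 0, 0, 0.8, 1, 0, 0, 0, 0.8]

```text
time: 8.98
tcp_pos: [0.5792, -0.2184, 0.0458]
ee_rot: [0.854, -0.52, 0.0, -0.0]
wrist_force: [0.2, -0.7, 2.8]
width: 0.0131
```

```bash
python3 look.py l4; python3 s.py
```

```text
9.075 [ 0.57925528 -0.21843906  0.0457996 ] -62.47707499080843 [-0.27991302 -0.87527175  4.63578388] [-0.12870343 -0.00416202 -0.02619946] 0.012829642919771327 -0.8596200090922627 -1.2721436843276024
```

View pics/l4.png

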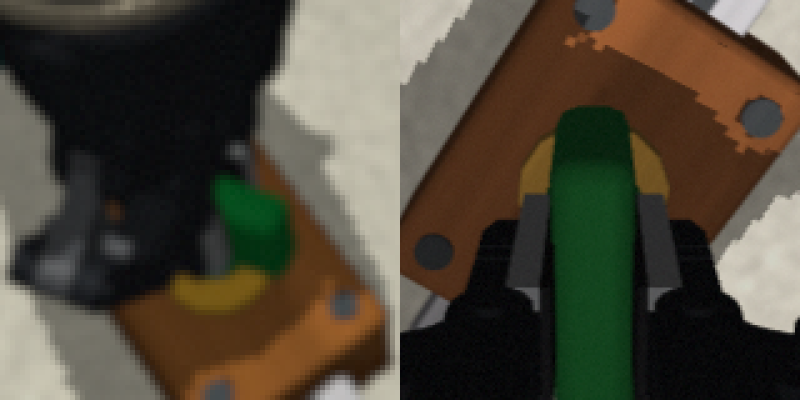

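play_rows:
  targets: [1, 0, 0, 0, 0.8, 1, 0, 0, 0, 0.8, 1, 0, 0, 0, 0.8, 1, 0, 0, 0, 0.8, 1, 0, 0, 0, 0.3]

```text
time: 9.7
tcp_pos: [0.5793, -0.2184, 0.0458]
ee_rot: [-0.692, 0.722, -0.0, 0.0]
wrist_force: [0.2, -0.6, 4.7]
width: 0.0129
```

```bash
python3 s.py
```

```text
9.7 [ 0.57928302 -0.2183987   0.04580802] 267.5872746177319 [ 0.21591411 -0.60639521  4.68160847] [-0.04464529  0.04286415  0.06290777] 0.012852963337533956 -1.246265883453407 -0.012162393832113594
```

play_rows:
  targets: [1, 0, 0, 0, 0.3, 1, 0, 0, 0, 0]

```text
time: 9.95
tcp_pos: [0.5792, -0.2184, 0.0458]
ee_rot: [-0.676, 0.737, -0.0, 0.0]
wrist_force: [0.1, -0.2, 6.3]
width: 0.0131
```

```bash
python3 s.py; python3 look.py l5
```

```text
9.95 [ 0.57924426 -0.21843371  0.04578947] 265.10592591217494 [ 0.11415937 -0.23122527  6.3002103 ] [ 0.03291155  0.04753196 -0.01273671] 0.013141719164741602 -1.2780379390779095 -0.21703567821532488
```

View pics/l5.png

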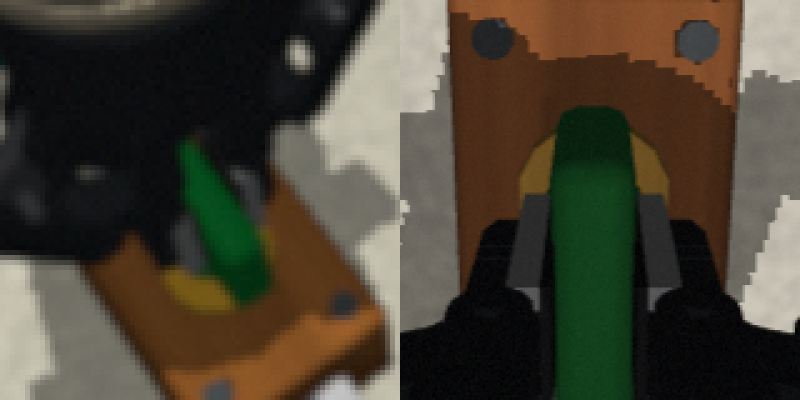

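The wing is nearly parallel to the block. I continue in small steps until the turn is blocked.

play_rows:
  targets: [1, 0, 0, 0, 0.2, 1, 0, 0, 0, 0]

```text
time: 10.3
tcp_pos: [0.5793, -0.2184, 0.0458]
ee_rot: [-0.666, 0.746, -0.0, 0.0]
wrist_force: [-0.1, 0.2, 5.6]
width: 0.013
```

```bash
python3 s.py
```

```text
10.3 [ 0.57928322 -0.21843745  0.04581143] 263.4689533759307 [-0.13037199  0.21452181  5.59425375] [-0.14143902 -0.00111951  0.56878239] 0.012969159976153168 -1.2993030362607576 -0.7308684289455414
```

play_rows:
  targets: [1, 0, 0, 0, 0.2, 1, 0, 0, 0, 0]

```text
time: 10.55
tcp_pos: [0.5793, -0.2185, 0.0458]
ee_rot: [-0.655, 0.756, -0.0, -0.0]
wrist_force: [-0.4, -1.4, 4.9]
width: 0.0132
```

```bash
python3 s.py; python3 look.py l6
```

```text
10.55 [ 0.57926668 -0.21845384  0.04584503] 261.8472795655124 [-0.42744974 -1.39533228  4.93489867] [-0.19413608  0.02072873  1.30684716] 0.013170792030798432 -1.3205281462406226 -1.5332585200667381
```

View pics/l6.png

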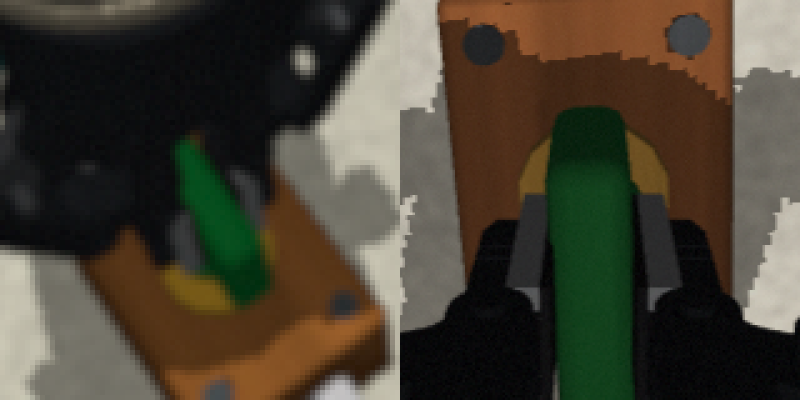

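The moment about z rose to 0.57 and then 1.3 N m while the wing stayed along the block, so the screw is bottomed at tool yaw of about -95.3°. The tool now reads -98.2°. To stand at 45° it must turn back about 48°, which is 5.55 units.

play_rows:
  targets: [1, 0, 0, 0, -0.8, 1, 0, 0, 0, -0.8, 1, 0, 0, 0, -0.8, 1, 0, 0, 0, -0.8, 1, 0, 0, 0, -0.8]

```text
time: 11.28
tcp_pos: [0.5793, -0.2184, 0.0458]
ee_rot: [0.849, -0.528, 0.0, -0.0]
wrist_force: [-0.4, -0.0, 5.1]
width: 0.0132
```

play_rows:
  targets: [1, 0, 0, 0, -0.8, 1, 0, 0, 0, -0.75, 1, 0, 0, 0, 0, 1, 0, 0, 0, 0]

```text
time: 11.78
tcp_pos: [0.5793, -0.2184, 0.0458]
ee_rot: [0.904, -0.428, 0.0, -0.0]
wrist_force: [0.2, -0.3, 5.0]
width: 0.0129
```

```bash
python3 s.py; python3 look.py l7
```

```text
11.775 [ 0.57928388 -0.21842982  0.04582199] -50.738598410561735 [ 0.1842534  -0.34591245  4.99824809] [-0.00614225  0.00274197  0.02390464] 0.012907643516923525 -0.7071736610452134 -0.02758324728347361
```

View pics/l7.png

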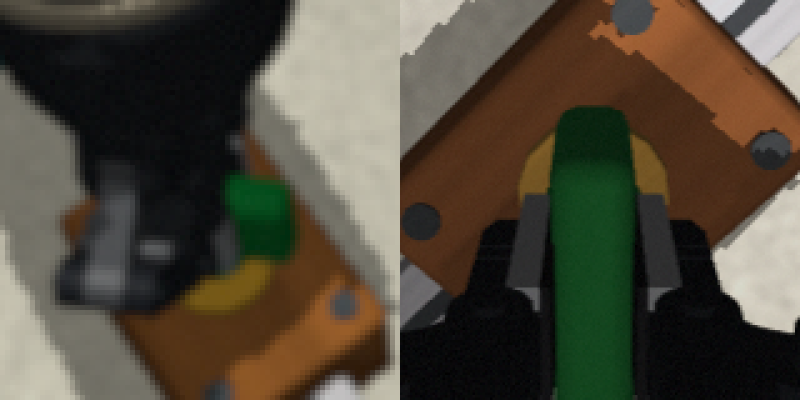

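The wing stands at about 45° to the block. I open the jaws and rise.

play_rows:
  targets: [0, 0, 0, 0, 0, 0, 0, 0, 0, 0, 0, 0, 0, 0, 0, 0, 0, 0, 0, 0, 0, 0, 0, -0.5, 0]

```text
time: 12.5
tcp_pos: [0.5784, -0.2181, 0.0552]
ee_rot: [0.903, -0.429, -0.001, 0.0]
wrist_force: [-0.3, 0.8, 0.5]
width: 0.0427
```

play_rows:
  targets: [0, 0, 0, -1, 0, 0, 0, 0, -1, 0, 0, 0, 0, -1, 0, 0, 0, 0, -1, 0, 0, 0, 0, -1, 0]

```text
time: 13.12
tcp_pos: [0.579, -0.2184, 0.157]
ee_rot: [0.903, -0.429, 0.0, -0.0]
wrist_force: [-0.5, 0.6, -0.2]
width: 0.0428
```

```bash
python3 - <<'E'
from h import *
from workcell import viewer,monitor
c=viewer.calibration("wrist");im=viewer.snapshot("wrist")
cv2.imwrite("pics/w8.png",im[:,:,::-1])
b=viewer.snapshot("scene");cv2.imwrite("pics/s8.png",b[:,:,::-1])
hsv=cv2.cvtColor(im,cv2.COLOR_RGB2HSV)
m=cv2.inRange(hsv,(45,120,20),(80,255,255));k,l,st,ce=cv2.connectedComponentsWithStats(m)
for i in range(1,k):
  if st[i,4]<300: continue
  p=np.argwhere(l==i)[:,::-1];w=np.array([ray(c,q,.085)[:2] for q in p]);e,v=np.linalg.eigh(np.cov(w.T));print(p.mean(0),w.mean(0),np.degrees(np.arctan2(v[1,1],v[0,1])),np.sqrt(12*e))
E
python3 s.py
```

```text
[277.18590705 215.98350825] [ 0.58034782 -0.21709101] -140.46193348785667 [0.01464989 0.05395101]
[157.95371901 395.8       ] [ 0.37909436 -0.24088599] -163.39141973662737 [0.013228   0.04723247]
13.225 [ 0.58031867 -0.21879114  0.15841547] -50.80199139424993 [0.29041219 0.12129803 0.21630402] [0.00986164 0.03702809 0.01671307] 0.04299424030014726 -0.6821063350555453 0.06033761892467737
```

View pics/w8.png

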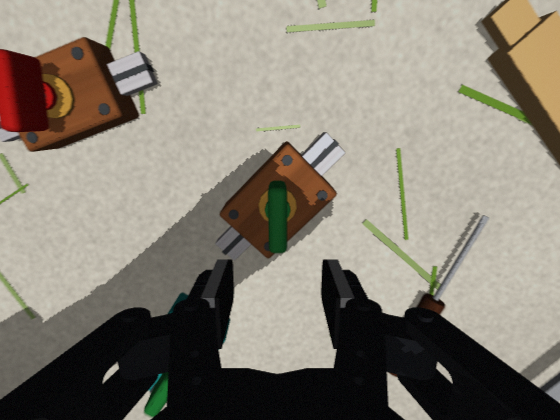

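View pics/s8.png

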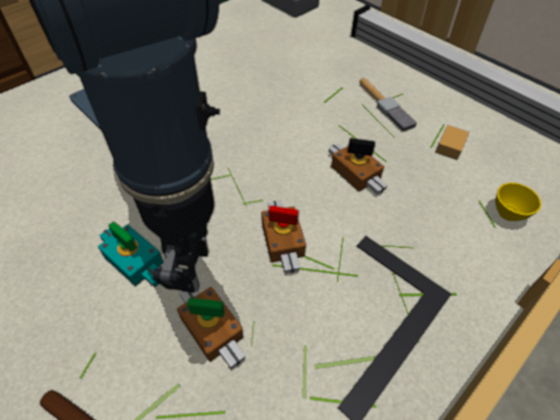

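The wing is at 39.5° and the block at about -5.5°, so the screw is backed off about 45°. The red screw (283,215) and black screw (361,147) look unchanged, and the gripper is clear.

```bash
python3 -c "
from workcell import r
print(r.job_done())"
```

```text
the job is handed in; nothing more can be done
None
```

I turned the green screw on the brown block clockwise until it bottomed, backed it off about 45°, let go and rose clear. The job is handed in, at about 13 s of the 35 s allowed.

- **Bottoming:** the moment about z rose to 1.3 N m while the wing stayed along the block, so I took that as the hard stop.
- **Final angle:** the wing measured about 39.5° yaw against the block's -5.5°, which gives 45°.
- **Bystanders:** the red and black screws look unchanged in the scene picture. I compared them by eye and did not measure their tips.
- **Robot clear:** the last wrist force was about zero and the gripper was well above the wing.

**Height mismatch:** the first close shut on nothing. The reported TCP height with the stated 17 mm tip extent put the tips at about 62 mm, but the cameras showed them at about 100 mm. I went about 34 mm lower by sight, and the second grip held at 13 mm opening. I did not find the cause of the mismatch.

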